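# Load the lamp crusher and hold its key switch on

## Task

Pick up the spent round lamp, lower it gently into the deep steel pot of the lamp crusher and let it go only when it has reached the pot's floor (glass: do not drop or knock it). Then take the steel key out of its stand, push it fully home into the crusher's key switch, working it past the sticky pins, and only then turn it a quarter turn clockwise (seen from above) to the stop. The switch springs back when let go, so finish while still holding the key, fully in and turned; leave the tins, bottle, can and jar where they stand.

Things in the scene. Friction and masses are not known exactly. Their poses are not given: they have to be found in the camera images.
- lamp_globe (a point): Spent golf-ball lamp, loose, 45 g, lying on the mat: white glass globe 45 mm in diameter with a steel screw cap (27 mm in diameter) on one side, 75 mm long overall. The point is the globe's centre (22.5 mm above what it lies on). At the start the cap points along the point's +x (about level, dipping 11 degrees) and the point's z is up. It rolls easily.
- pot_floor (a point): Centre of the inner floor of the lamp crusher's round open steel pot (142 mm inner diameter, wall 4 mm, rim 70 mm above this floor). The pot is fixed. The point's axes are the crusher's: z up; the key switch's axis lies 135 mm from the pot's axis along -y.
- key: Steel key, loose, 70 g, upright in its stand, z up along it. Origin: centre of the underside of its round collar (26 mm in diameter, 6 mm thick). Below it the flat blade: 16 mm wide along x, 4 mm thick along y, 30 mm long, the last 8 mm a wedge 10 mm wide thinning to 1 mm. Above it a round shank, then the flat bow from 16 to 52 mm above the origin, 32 mm wide along x, 10 mm thick along y.
- key_bow (a point): Centre of the key's flat bow (34 mm above the key's origin), the place to pinch it across its 10 mm thickness (along the key's y) from above. Same axes as the key. The key fits its keyway either way round (half a turn).
- keystand: Fixed grey plastic block 60 x 48 x 40 mm high with a slot in which the key stands loosely, its collar resting on the block's top and its blade 30 mm down inside. Origin: centre of its underside.
- lock_face (a point): Centre of the upward-looking face of the key switch, a round grey turret 68 mm in diameter beside the pot on the crusher, face 82 mm above the crusher's underside (the pot's rim is at the same height). Fixed; z up. A key that is fully home has its collar resting on this face: its origin at this point (within 3 mm in height).
- slot (a point): Same point on the turning brass core; turns with it. Keyway 17.6 mm long along this point's x, 5.6 mm wide along its y, with 3 mm lead-in bevels, 34 mm straight down. Two sprung, sticky, rounded pins reach in from its broad sides 11 and 20 mm below the face, and together resist a push of some 5 to 15 N; small sideways or twisting wiggles help.
- core (a joint): Angle of the key switch's core in rad: 0 at rest, grows as it turns clockwise seen from above, stop at 1.57 (a quarter turn). A spring drives it back to 0 with about 0.03 N m at rest, 0.11 N m at the stop. The key has about 6 degrees of play in the keyway.
- low_tin_mid (a point): Bystander: closed steel tin 60 mm in diameter, 42 mm high; its middle.
- stack_tin_a_mid (a point): Bystander: lower tin of a stack of two, 80 mm in diameter, 60 mm high; its middle.
- stack_tin_b_mid (a point): Bystander: upper tin of that stack, same size; its middle.
- wine_bottle_mid (a point): Bystander: empty clear wine bottle, standing, 74 mm in diameter, 292 mm high; its middle.
- crushed_can_mid (a point): Bystander: crushed blue can, 66 mm in diameter, 38 mm high; its middle.
- storage_jar_mid (a point): Bystander: grey plastic storage jar with a turning knob, 96 mm in diameter, 120 mm high; a point on its axis 50 mm up.

How it is judged:
On the way, in this order (a step that is already met when the one before it is completed fails the run):
1. the lamp, still held, has been lowered down to the pot's floor (resting on it, or within 15 mm of lying on it) (horizontal distance between lamp_globe and pot_floor below 0.055 m and contact force between the fingers and lamp above 1 N and (z of lamp_globe in the frame of pot_floor below 0.037 m or (z of lamp_globe in the frame of pot_floor below 0.056 m and contact force between lamp and crusher above 0.2 N))), for 0.05 s.
2. the lamp lies in the pot, let go (horizontal distance between lamp_globe and pot_floor below 0.055 m and z of lamp_globe in the frame of pot_floor below 0.056 m and contact force between the fingers and lamp below 0.05 N and linear speed of lamp below 0.15 m/s), for 0.2 s.
3. the key is fully home in the key switch, not yet turned (z of key in the frame of lock_face between -0.006 and 0.003 m and horizontal distance between key and lock_face below 0.004 m and angle between key's own z axis and vertical below 0.12 rad and value of joint core below 0.25 rad), for 0.1 s.
At the end, for the whole second after the job is handed in: The lamp lies in the pot (globe centre under 56 mm above its floor), the key is fully home in the key switch (collar within 3 mm of the face, 4 mm of its axis, within 7 degrees of upright) and the core is held turned by the fingers on the key at over 1.3 rad (75 degrees) (horizontal distance between lamp_globe and pot_floor below 0.055 m and z of lamp_globe in the frame of pot_floor below 0.056 m and z of key in the frame of lock_face between -0.006 and 0.003 m and horizontal distance between key and lock_face below 0.004 m and angle between key's own z axis and vertical below 0.12 rad and value of joint core above 1.3 rad and contact force between the fingers and key above 2 N and contact force between the fingers and lamp below 0.05 N and contact force between key and keystand below 0.05 N); the arm keeps its last pose, push and grip.
It fails at once if the lamp is knocked (over 20 N between lamp and crusher) (contact force between lamp and crusher above 20 N).
It fails at once if a bystander is moved by over 30 mm (distance of any of low_tin_mid, stack_tin_a_mid, stack_tin_b_mid, wine_bottle_mid, crushed_can_mid, storage_jar_mid from where it was at the start of the episode above 0.03 m).
It also fails if it takes over 72 s, if anything falls off the work surface, if the arm or the gripper's body presses on something with over 40 N, if the wrist force passes 120 N, or if a joint passes its speed limit or range.

## Robot

A 7-joint arm with a two-finger parallel gripper is mounted at the origin on the work surface. World frame = base frame: x ahead of the robot, y to its left, z up, the work surface at z = 0. Lengths are in m, angles in rad, forces in N, time in s.
With the tool pointing down it reaches from about 0.425 to 1.025 m from the base axis. Payload 3.6 kg.
Tool frame: the origin (TCP) lies at the centre of the arm's flange, where the gripper is bolted on; the fingertips stand 173 mm ahead of it and the grasp point (between the pads) lies ahead of it (ctrl.grip_point_offset is the z of the grasp point in the tool frame, in m); z points along the fingers, y is the line along which they close (so a half turn about z gives the same grasp; the last joint's range is limited). The gripper opens to 85 mm and grips with 20 to 120 N. Pads are 22 mm wide; open, the fingers measure 114 mm over their backs; the gripper's body (76 mm by 85 mm) begins 54 mm behind the grasp point. The pads swing forward as they close: fully open they stand 13 mm farther back than shut.
Start: joints at [-1.284, 0.591, 0.048, 1.609, -0.033, 0.943, -0.034], TCP at [0.269, 0.673, 0.405] pointing down, gripper open.
Joint ranges: [-2.69, 2.69], [-0.47, 2.24], [-1.27, 1.36], [0.19, 2.51], [-1.53, 4.68], [0.08, 2.07], [-3.09, 3.09]. Speed limits (rad/s): [2.57, 2.57, 3.14, 3.14, 3.14, 3.14, 3.14].

## Interface

Orientations are given as a rotation vector (axis times angle).
In Python, from plant import ctrl gives the robot as it stands. The module is installed in compiled form; this text tells all that it offers. Calls block until the motion is done:
- ctrl.move_pose(position, orientation): joint-space move of the TCP to a pose.
- ctrl.move_l(position, attitude=None, velocity=0.15): straight line of the TCP; attitude=None keeps the orientation; velocity is the mean speed in m/s.
- ctrl.move_j(angles): joint-space move.
- ctrl.set_gripper(opening): finger opening in m; the grip force is fixed at half the most; returns when the fingers have stopped.
- ctrl.hold(seconds).
- ctrl.inverse_kinematics(position, orientation): joint angles nearest the present ones, or None.
- ctrl.get_obs(): the state.
- ctrl.read_camera(name): name is "side" or "top"; returns a dict with "color" (420x560x3 uint8, red, green, blue), "fovy" (degrees; the focal length in pixels is half the picture's height over the tangent of half this angle, whatever the lens; pixels are square), "cx", "cy" (the principal point, pixels), "camera_from_world" (4x4, takes a point from world to camera coordinates). Camera axes: x right, y down, z forward; pixel columns grow to the right and rows downward; lengths in m; the calibration is good to about 2 mm. A picture is of the moment at which its call begins. There is no depth.
A pose or a line that the arm cannot do raises ctrl.MotionError and nothing moves.
- ctrl.hand_in(): hands the job in; it is judged then, once.
The state is a dict: "time_s": time; "q": joint angles; "joint_velocities": joint speeds; "tau": joint torques, N m; "tool_pos": TCP position; "orientation": TCP orientation; "wrist_force": force on the tool from outside, world axes, zero at the start; "ft_torque": the same for the moment, N m; "opening": finger opening in m; "gripper_force": force on a finger pad.
Only numpy, scipy, OpenCV 4.12 (cv2) and the standard library are available. Lean on these libraries where they do the work, as an engineer would, in place of code of your own. Each camera call takes 0.05 s, during which the arm holds its last target. There are 200 camera calls.

## Working session

There is one attempt and no reset: what is moved stays moved. The work goes in short steps, each a Python script; the robot and the scene stay as the last script left them, time stands still between calls to the robot, and variables do not carry over. Pictures are saved under pics/ and viewed, at most 10 in all, crops included, and the job is handed in when it is done.

```bash
mkdir -p pics; ls; python3 - <<'E'
from plant import ctrl
import cv2,pickle
o=ctrl.get_obs();print({k:o[k] for k in("time_s","tool_pos","orientation","opening","wrist_force")},ctrl.grip_point_offset)
for n in("side","top"):
    c=ctrl.read_camera(n);cv2.imwrite(f"pics/{n}0.png",c["color"][:,:,::-1]);pickle.dump(c,open(f"{n}.pkl","wb"))
    print(n,c["fovy"],c["cx"],c["cy"],c["camera_from_world"].round(4).tolist(),[k for k in c])
E
```

```text
pics
{'time_s': 0.0, 'tool_pos': array([0.26927671, 0.67266573, 0.4035689 ]), 'orientation': array([-0.59437219, -3.08454096,  0.00343541]), 'opening': 0.08523929655216954, 'wrist_force': array([ 0.0233132 ,  0.98225365, -0.48536906])} 0.1547
side 52.08827263245729 277.62398667715604 207.24407508950102 [[0.978, -0.2086, -0.0008, -0.5659], [-0.1098, -0.5113, -0.8524, 0.1993], [0.1774, 0.8337, -0.523, 0.885], [0.0, 0.0, 0.0, 1.0]] ['color', 'fovy', 'cx', 'cy', 'camera_from_world']
top 56.2453052707583 285.2128773808183 216.4937907439882 [[-0.0015, -1.0, -0.0074, 0.0709], [-0.995, 0.0022, -0.1003, 0.5902], [0.1003, 0.0072, -0.9949, 1.0513], [0.0, 0.0, 0.0, 1.0]] ['color', 'fovy', 'cx', 'cy', 'camera_from_world']
```

View pics/side0.png

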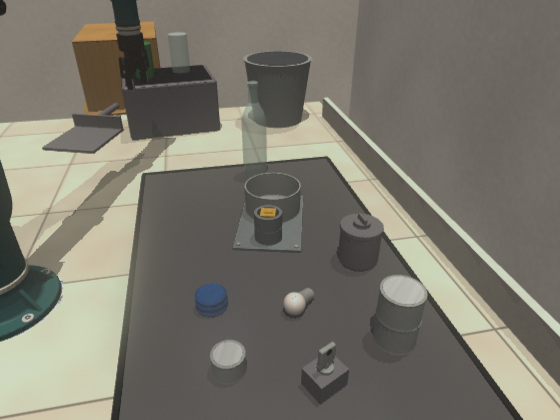

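View pics/top0.png

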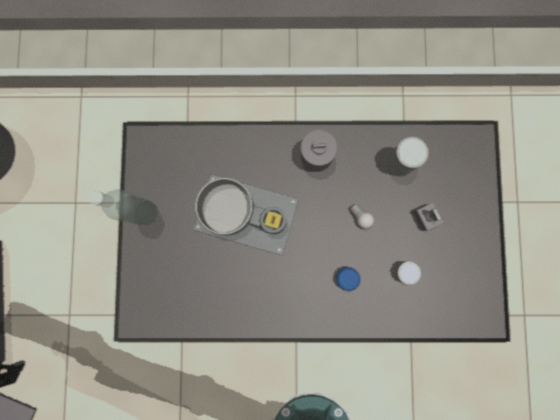

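The side view shows the lamp at about (295,303), key at (327,358), pot at (272,195) and turret at (268,222). In the top view the lamp is at (366,220), key at (431,214), pot at (225,207) and turret at (273,220). I'll zoom in on both.

```bash
python3 - <<'E'
import cv2,numpy as np
t=cv2.imread("pics/top0.png");s=cv2.imread("pics/side0.png")
R=lambda im,x,y,w,h,k:cv2.resize(im[y:y+h,x:x+w],None,fx=k,fy=k,interpolation=cv2.INTER_CUBIC)
a=R(t,190,165,120,90,6);cv2.imwrite("pics/t1.png",a)      # pot+lock 720x540
b=np.hstack([R(t,340,190,50,50,8),R(t,405,190,50,50,8)]);
c=np.hstack([R(s,270,275,50,50,8),R(s,300,340,50,60,8)[:400]])
cv2.imwrite("pics/t2.png",cv2.resize(np.vstack([b,c]),(600,600),interpolation=cv2.INTER_AREA))
cv2.imwrite("pics/s1.png",R(s,225,165,90,85,7))
E
```

```text
(no output)
```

View pics/t1.png

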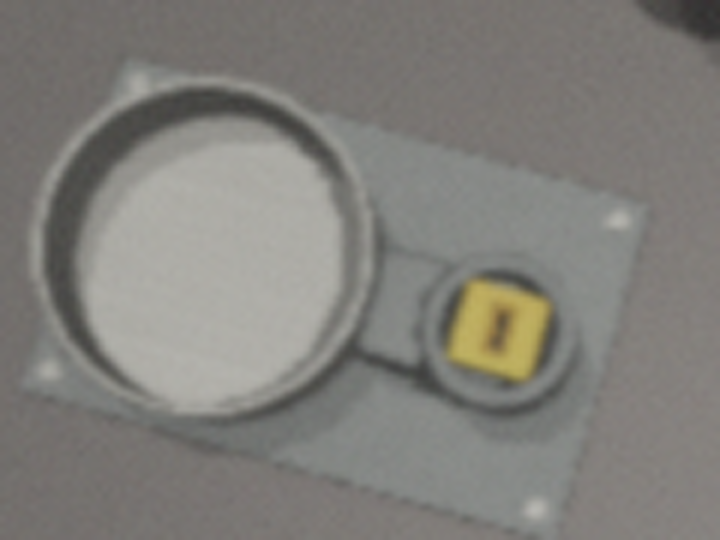

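View pics/t2.png

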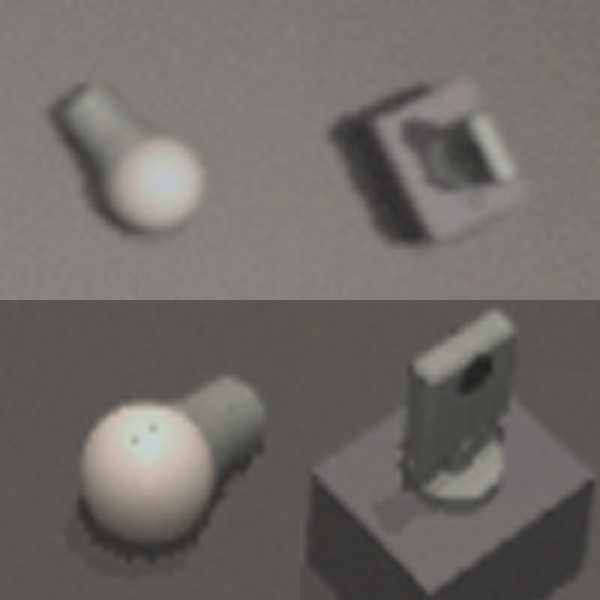

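View pics/s1.png

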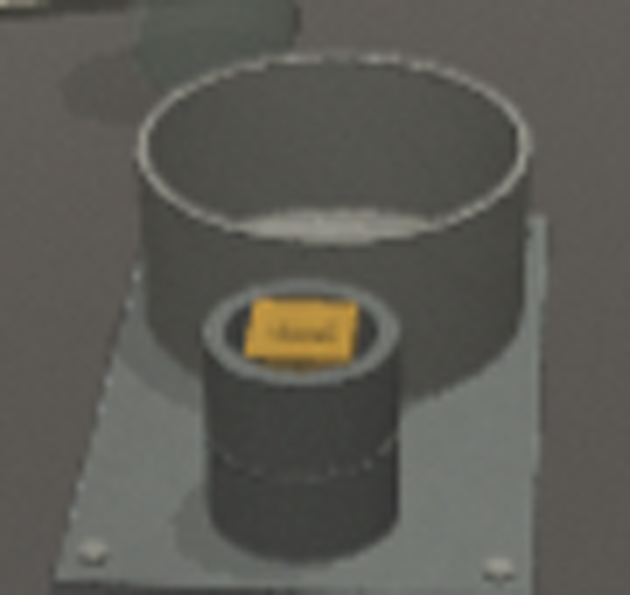

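```bash
cat > h.py <<'E'
import numpy as np,pickle
from scipy.optimize import least_squares
C={n:pickle.load(open(f"{n}.pkl","rb")) for n in("side","top")}
def proj(n,p,c=None):
    c=c or C[n];M=c["camera_from_world"];f=c["color"].shape[0]/2/np.tan(np.radians(c["fovy"]/2))
    q=np.atleast_2d(p)@M[:3,:3].T+M[:3,3];return f*q[:,:2]/q[:,2:]+[c["cx"],c["cy"]]
def tri(s,t,z=None):
    g=lambda p:np.r_[proj("side",p)[0]-s,proj("top",p)[0]-t]
    if z is not None:
        r=least_squares(lambda a:g([*a,z]),[.6,0]);return np.r_[r.x,z].round(4),r.fun.round(2)
    r=least_squares(g,[.6,0,.05]);return r.x.round(4),r.fun.round(2)
def atz(n,uv,z): return np.r_[least_squares(lambda a:proj(n,[*a,z])[0]-uv,[.6,0]).x,z].round(4)
E
cat > m.py <<'E'
from h import *
cr=lambda x,y,x0,y0,k:np.array([x0+(x+.5)/k-.5,y0+(y+.5)/k-.5])
t1=lambda x,y:cr(x,y,190,165,6);s1=lambda x,y:cr(x,y,225,165,7)
tl=lambda x,y:cr(x,y,340,190,6);tk=lambda x,y:cr(x-300,y,405,190,6)
sl=lambda x,y:cr(x,y-300,270,275,6);sk=lambda x,y:cr(x-300,y-300,300,340,6)
pts=dict(pot=(s1(334,147),t1(205,247),.082),lock=(s1(301,332),t1(498,330),.082),lamp=(sl(148,472),tl(156,184),.0225),bow=(sk(464,345),tk(492,148),.092))
for k,(s,t,z) in pts.items(): print(k,*tri(s,t),"| z:",*tri(s,t,z),atz("side",s,z),atz("top",t,z))
for a,b,z in(((480,118),(507,178),.092),((375,115),(430,243),.04),((375,115),(465,78),.04)):
    d=atz("top",tk(*b),z)-atz("top",tk(*a),z);print(np.degrees(np.arctan2(d[1],d[0])))
for n,f,e in(("top",t1,[(465,280),(552,297),(528,382),(447,362)]),("side",s1,[(250,300),(358,303),(353,360),(245,358)])):
    P=np.array([atz(n,f(*x),.082) for x in e]);d=P-np.roll(P,1,0);print(n,P.mean(0).round(4),np.hypot(*d.T[:2]).round(4),np.degrees(np.arctan2(d[:,1],d[:,0])).round(1))
E
python3 m.py
```

```text
pot [0.6134 0.2306 0.084 ] [ 0.03 -0.   -0.    0.03] | z: [0.6137 0.2316 0.082 ] [ 0.07  0.49 -0.24  0.02] [0.6141 0.2343 0.082 ] [0.6138 0.2309 0.082 ]
lock [0.5763 0.1024 0.0848] [ 0.15 -0.02 -0.02  0.16] | z: [0.5766 0.1036 0.082 ] [ 0.2   0.7  -0.44  0.13] [0.5768 0.1068 0.082 ] [0.577  0.1025 0.082 ]
lamp [ 0.5798 -0.1513  0.0278] [-0.05  0.01  0.01 -0.06] | z: [ 0.5806 -0.1491  0.0225] [ 0.03  1.16 -1.14 -0.17] [ 0.5813 -0.146   0.0225] [ 0.5801 -0.1523  0.0225]
bow [ 0.5889 -0.3215  0.0941] [-0.04  0.01  0.01 -0.06] | z: [ 0.5893 -0.3207  0.092 ] [-0.01  0.49 -0.62 -0.13] [ 0.5896 -0.3198  0.092 ] [ 0.589  -0.3223  0.092 ]
-157.8196556979828
-158.6404952092405
-67.91282839677174
top [0.5769 0.1025 0.082 ] [0.0368 0.0388 0.0387 0.0364] [ -12.2 -101.3  164.2   76. ]
side [0.5772 0.1082 0.082 ] [0.0375 0.0378 0.0368 0.0366] [  77.4  -15.2 -104.5  165.9]
```

```bash
cat >> h.py <<'E'
from scipy.spatial.transform import Rotation as Ro
def down(psi):  # tool z down, tool y (closing line) at yaw psi degrees
    p=np.radians(psi);y=np.array([np.cos(p),np.sin(p),0]);z=np.array([0,0,-1.]);return Ro.from_matrix(np.c_[np.cross(y,z),y,z]).as_rotvec()
def st(ctrl,msg=""):
    o=ctrl.get_obs();R=Ro.from_rotvec(o["orientation"]).as_matrix()
    print(msg,"t%.2f"%o["time_s"],"tcp",np.round(o["tool_pos"],4),"psi%.1f"%np.degrees(np.arctan2(R[1,1],R[0,1])),"tilt%.3f"%np.arccos(-R[2,2]),"F",np.round(o["wrist_force"],2),"M",np.round(o["ft_torque"],2),"op%.4f gf%.1f"%(o["opening"],o["gripper_force"]));return o
E
python3 - <<'E'
from plant import ctrl
from h import *
st(ctrl)
for ps in(-47,133):
    print(ps,ctrl.inverse_kinematics([.580,-.1505,.30],down(ps)))
for ps in(112,-68): print("key",ps,ctrl.inverse_kinematics([.589,-.3215,.30],down(ps)))
for ps in(75,-15,-25,-105,-195): print("lock",ps,ctrl.inverse_kinematics([.5766,.1025,.30],down(ps)))
for ps in(-47,133): print("pot",ps,ctrl.inverse_kinematics([.6135,.231,.30],down(ps)))
E
```

```text
t0.10 tcp [0.2693 0.6727 0.4036] psi68.2 tilt0.002 F [-0.15 -0.63  0.8 ] M [-0.02  0.01 -0.05] op0.0853 gf0.0
-47 [-0.19512606  0.63544045  0.54118988  1.99175193 -0.52599832  0.65479181
 -0.13334832]
133 [ 0.26919182  0.57215141 -0.12709057  1.97093703  0.12084881  0.60560576
  2.3839478 ]
key 112 [ 0.43438907  0.64289507 -0.00330737  1.80889454  0.00311573  0.68980805
  2.38410735]
key -68 [ 0.00918524  0.7454644   0.66190275  1.8288067  -0.62823112  0.78859674
 -0.18447792]
lock 75 [-0.30463528  0.55818765  0.07130378  2.00785326 -0.06914323  0.57778812
  1.12281838]
lock -15 [-0.54337182  0.59379607  0.41075906  2.01845305 -0.40226268  0.60731454
 -0.12262279]
lock -25 [-0.56811445  0.60072851  0.44733642  2.01951052 -0.43791577  0.61454973
 -0.2621995 ]
lock -105 [-0.72826501  0.66764134  0.69702404  2.02607915 -0.67499725  0.68933211
 -1.42596094]
lock -195 [-0.01229143  0.57597158 -0.3351803   1.99453227  0.31329672  0.62033411
  2.32554136]
pot -47 [-0.75833977  0.68302421  0.49635638  1.86107699 -0.47505428  0.717013
 -0.81108848]
pot 133 [-0.28026186  0.63483159 -0.21816507  1.83846573  0.20307122  0.68988005
  1.70687811]
```

```bash
python3 - <<'E'
from plant import ctrl
from h import *
d=down(-47)
ctrl.move_pose([.580,-.1505,.32],d);st(ctrl)
ctrl.move_l([.580,-.1505,.181],velocity=.15);st(ctrl,"low")
ctrl.set_gripper(.03);o=st(ctrl,"grip")
ctrl.move_l([.580,-.1505,.32],velocity=.15);st(ctrl,"up")
import cv2
for n in("side","top"):
    c=ctrl.read_camera(n);cv2.imwrite(f"pics/{n}2.png",c["color"][:,:,::-1])
s=cv2.imread("pics/side2.png")[60:330,160:460];cv2.imwrite("pics/s2.png",cv2.resize(s,None,fx=2,fy=2))
E
```

```text
t3.20 tcp [ 0.5805 -0.1494  0.3199] psi-46.9 tilt0.001 F [-0.27  0.26  0.63] M [-0.02  0.03 -0.03] op0.0855 gf0.0
low t4.28 tcp [ 0.5804 -0.1508  0.1817] psi-47.0 tilt0.001 F [ 0.31 -0.51 -0.73] M [-0.04 -0.03 -0.  ] op0.0853 gf0.0
grip t4.75 tcp [ 0.5801 -0.1503  0.1819] psi-47.0 tilt0.001 F [-1.11  0.85  5.17] M [ 0.24  0.24 -0.01] op0.0423 gf59.9
up t5.83 tcp [ 0.5796 -0.1502  0.3191] psi-47.0 tilt0.002 F [-0.24  0.15 -1.22] M [-0.01  0.06  0.02] op0.0427 gf60.7
```

View pics/s2.png

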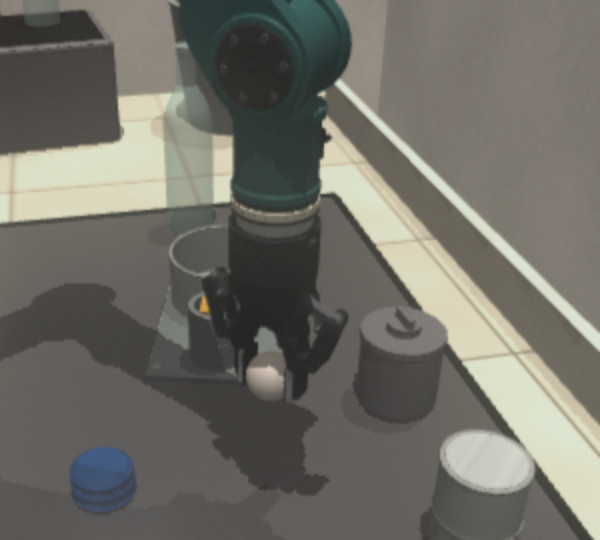

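```bash
python3 - <<'E'
from h import *
import cv2
s=cv2.imread("pics/side2.png");
for z in(.150,.155,.160,.165):print(z,proj("side",[.58,-.1505,z]),(proj("side",[.58,-.1505,z])-[160,60])*2)
cv2.imwrite("pics/s3.png",cv2.resize(s[210:280,250:330],None,fx=8,fy=8,interpolation=cv2.INTER_CUBIC))
E
```

```text
0.15 [[295.50639394 253.67205432]] [[271.01278788 387.34410863]]
0.155 [[295.56396632 251.48365782]] [[271.12793265 382.96731564]]
0.16 [[295.62192532 249.28056585]] [[271.24385063 378.56113169]]
0.165 [[295.68027483 247.06262987]] [[271.36054965 374.12525974]]
```

View pics/s3.png

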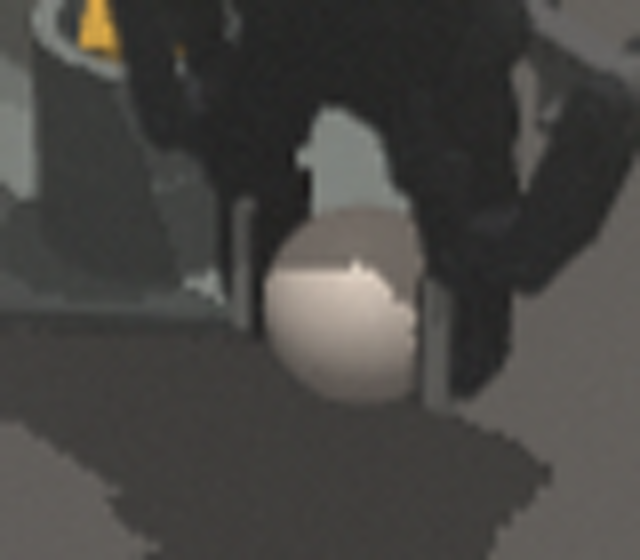

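```bash
python3 - <<'E'
from plant import ctrl
from h import *
d=down(-47);x,y=.6135-.008,.231-.007
ctrl.move_l([x,y,.32],d,velocity=.2);st(ctrl,"over")
ctrl.move_l([x,y,.205],velocity=.1);o=st(ctrl,"in");f0=o["wrist_force"][2]
for z in np.arange(.203,.1925,-.001):
    ctrl.move_l([x,y,z],velocity=.02);F=np.mean([ctrl.get_obs()["wrist_force"][2] for _ in range(1)])
    print(round(z,4),round(F,2),end="; ")
    if F-f0>4: break
ctrl.hold(.1);st(ctrl,"floor")
ctrl.set_gripper(.066);ctrl.hold(.3);st(ctrl,"rel")
ctrl.move_l([x,y,.30],velocity=.12);st(ctrl,"up")
import cv2
for n in("side","top"):
    c=ctrl.read_camera(n);cv2.imwrite(f"pics/{n}3.png",c["color"][:,:,::-1])
E
```

```text
over t7.95 tcp [0.6056 0.2225 0.3202] psi-47.1 tilt0.001 F [-0.12 -0.22 -0.05] M [ 0.03  0.02 -0.01] op0.0428 gf60.7
in t9.25 tcp [0.6059 0.224  0.2057] psi-47.0 tilt0.001 F [ 0.25  0.58 -1.34] M [-0.05  0.06  0.02] op0.0425 gf60.7
0.203 -0.9; 0.202 -0.49; 0.201 -0.18; 0.2 -0.71; 0.199 -0.01; 0.198 -0.06; 0.197 -0.34; 0.196 -0.27; 0.195 -1.65; 0.194 0.41; 0.193 6.08; floor t12.10 tcp [0.6057 0.2239 0.194 ] psi-47.0 tilt0.001 F [-1.8  -0.39  6.05] M [-0.03  0.36  0.03] op0.0424 gf61.4
rel t12.76 tcp [0.6055 0.224  0.1929] psi-47.0 tilt0.000 F [-0.32  0.23  0.26] M [ 0.04  0.03 -0.02] op0.0661 gf0.0
up t13.80 tcp [0.605  0.2241 0.2992] psi-47.0 tilt0.002 F [-0.43  0.32 -0.36] M [ 0.02 -0.03  0.01] op0.0660 gf0.0
```

```bash
python3 - <<'E'
from plant import ctrl
from h import *
import cv2
d=down(112);x,y=.5892,-.3212
ctrl.move_l([.59,.10,.34],velocity=.25)
ctrl.move_pose([x,y,.32],d);st(ctrl)
ctrl.move_l([x,y,.230],velocity=.12);st(ctrl,"low")
ctrl.set_gripper(.0);st(ctrl,"grip")
ctrl.move_l([x,y,.32],velocity=.12);st(ctrl,"up")
ctrl.move_pose([.5766,.1030,.33],down(75));st(ctrl,"over lock")
ctrl.hold(.2);st(ctrl)
P=[]
for n in("side","top"):
    c=ctrl.read_camera(n);im=c["color"][:,:,::-1];cv2.imwrite(f"pics/{n}4.png",im)
    u=proj(n,[.5766,.1030,.14])[0].astype(int);P.append(cv2.resize(im[u[1]-35:u[1]+35,u[0]-28:u[0]+28],None,fx=7,fy=7,interpolation=cv2.INTER_CUBIC));print(u)
cv2.imwrite("pics/k1.png",np.hstack(P))
E
```

```text
t16.95 tcp [ 0.5897 -0.3202  0.3198] psi112.1 tilt0.001 F [-0.28 -0.39 -0.23] M [-0.07  0.02 -0.01] op0.0658 gf0.0
low t17.85 tcp [ 0.5896 -0.3213  0.2306] psi112.0 tilt0.001 F [ 0.32 -0.01  0.09] M [ 0.   -0.02  0.07] op0.0660 gf0.0
grip t18.39 tcp [ 0.5894 -0.3214  0.2305] psi112.0 tilt0.001 F [-0.65 -0.3   2.63] M [0.02 0.13 0.04] op0.0094 gf58.5
up t19.29 tcp [ 0.5887 -0.321   0.3192] psi112.0 tilt0.002 F [ 0.08  0.03 -1.68] M [-0.01  0.05 -0.05] op0.0095 gf58.7
over lock t20.86 tcp [0.577  0.1016 0.3298] psi74.9 tilt0.001 F [ 0.37  0.39 -0.69] M [-0.1   0.04 -0.04] op0.0090 gf58.7
 t21.06 tcp [0.5769 0.1017 0.3299] psi74.9 tilt0.000 F [ 0.54  0.03 -0.12] M [ 0.05 -0.02  0.01] op0.0092 gf58.7
[267 191]
[271 217]
```

View pics/k1.png

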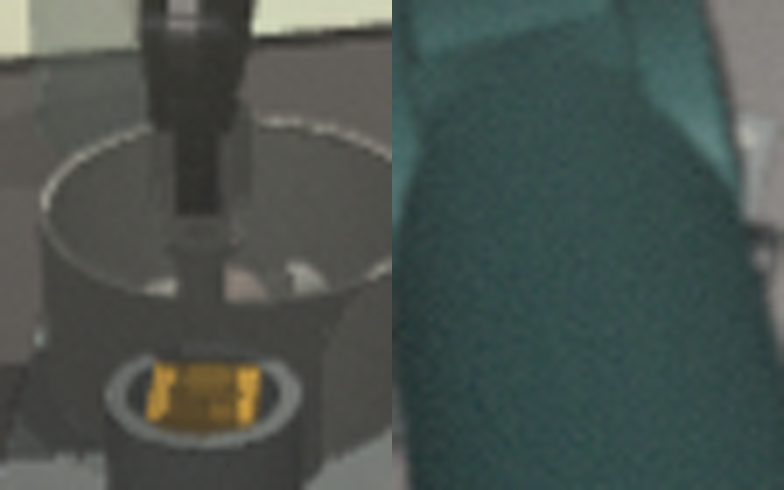

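```bash
python3 - <<'E'
from h import *
for z in(.139,.142,.125,.115,.082): print(z,proj("side",[.5769,.1017,z]), (proj("side",[.5769,.1017,z])-[239,156]+.5)*7-.5)
for dx in(.002,):print(proj("side",[.5789,.1017,.082]),proj("side",[.5769,.1037,.082]))
import cv2
im=cv2.imread("pics/side4.png");
print(im.shape)
cv2.imwrite("pics/k2.png",cv2.resize(im[180:222,245:293],None,fx=14,fy=14,interpolation=cv2.INTER_LANCZOS4))
E
```

```text
0.139 [[267.73138568 192.39741392]] [[204.11969976 257.78189746]]
0.142 [[267.71476683 191.27292129]] [[204.00336781 249.91044906]]
0.125 [[267.80825548 197.59870742]] [[204.65778834 294.19095197]]
0.115 [[267.86248151 201.26784086]] [[205.0373706  319.87488605]]
0.082 [[268.03751787 213.11144538]] [[206.2626251  402.78011766]]
[[268.85717283 213.01778693]] [[267.87911511 212.67570164]]
(420, 560, 3)
```

View pics/k2.png

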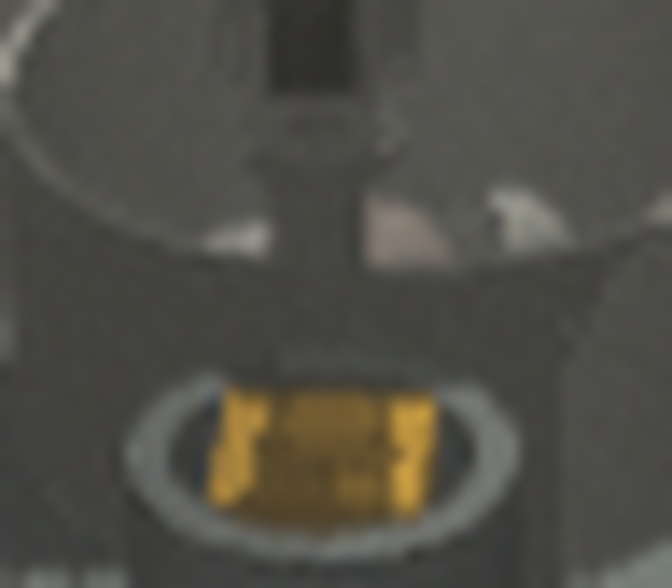

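```bash
python3 - <<'E'
from plant import ctrl
from h import *
x,y=.5766,.1025
ctrl.move_l([x,y,.306],down(75),velocity=.05);ctrl.hold(.2);st(ctrl)
for z in np.arange(.304,.291,-.0015):
    ctrl.move_l([x,y,z],velocity=.02);o=st(ctrl,"%.4f"%z)
    if o["wrist_force"][2]>9: break
E
```

```text
t21.99 tcp [0.5768 0.1026 0.3063] psi75.0 tilt0.001 F [-0.55  0.17 -1.44] M [ 0.06  0.   -0.02] op0.0093 gf58.7
0.3040 t22.24 tcp [0.5765 0.1025 0.304 ] psi75.0 tilt0.000 F [-0.78 -0.16 -0.63] M [-0.    0.01  0.03] op0.0095 gf58.7
0.3025 t22.49 tcp [0.5766 0.1025 0.3024] psi75.0 tilt0.000 F [ 0.03  0.46 -1.29] M [-0.05  0.04  0.  ] op0.0092 gf58.7
0.3010 t22.74 tcp [0.5765 0.1025 0.3009] psi75.0 tilt0.000 F [ 0.01  0.03 -0.78] M [ 0.04  0.02 -0.04] op0.0096 gf58.7
0.2995 t22.99 tcp [0.5765 0.1025 0.2994] psi75.0 tilt0.000 F [ 0.42 -0.37 -0.4 ] M [-0.    0.04 -0.06] op0.0093 gf58.7
0.2980 t23.24 tcp [0.5766 0.1025 0.2979] psi75.0 tilt0.000 F [ 0.85  0.52 -1.59] M [-0.    0.02  0.01] op0.0096 gf58.7
0.2965 t23.49 tcp [0.5766 0.1025 0.2964] psi75.0 tilt0.000 F [ 0.62 -0.2  -1.84] M [-0.01  0.02 -0.  ] op0.0091 gf58.7
0.2950 t23.74 tcp [0.5765 0.1025 0.2949] psi75.0 tilt0.000 F [ 0.32  0.1  -1.25] M [ 0.07 -0.   -0.06] op0.0094 gf58.7
0.2935 t23.99 tcp [0.5766 0.1025 0.2934] psi75.0 tilt0.000 F [-0.1  -0.72 -0.93] M [ 0.04 -0.01  0.04] op0.0092 gf58.7
0.2920 t24.24 tcp [0.5765 0.1025 0.2919] psi75.0 tilt0.000 F [ 0.37 -0.2  -1.12] M [-0.03  0.03  0.03] op0.0091 gf58.7
```

```bash
python3 - <<'E'
from plant import ctrl
from h import *
p=np.array([.5766,.1025]);w=0
def F(): return np.mean([ctrl.get_obs()["wrist_force"]],0)
z=.2920
while z>.2705:
    z-=.001
    ctrl.move_l([*p,z],down(75),velocity=.02);o=st(ctrl,"%.4f"%z);f=o["wrist_force"]
    if np.hypot(*f[:2])>3: p=p+.00015*f[:2].clip(-6,6)
    k=0
    while f[2]>8 and k<3 and z>.2735:
        s=(-1)**k;k+=1;a=np.radians(75)
        ctrl.move_l([*(p+.0006*s*np.array([np.cos(a),np.sin(a)])),z],down(75+3*s),velocity=.02)
        ctrl.move_l([*p,z],down(75),velocity=.02);f=st(ctrl," wig")["wrist_force"]
    if f[2]>22 : break
print(p)
E
```

```text
0.2910 t24.49 tcp [0.5766 0.1025 0.2909] psi75.0 tilt0.000 F [-0.25 -0.56 -0.93] M [-0.06  0.05  0.01] op0.0092 gf58.7
0.2900 t24.74 tcp [0.5766 0.1024 0.2899] psi75.0 tilt0.000 F [-0.15 -1.37  0.14] M [-0.04 -0.06 -0.  ] op0.0095 gf58.8
0.2890 t24.99 tcp [0.5766 0.1023 0.2889] psi75.0 tilt0.000 F [ 0.47 -0.74 -0.93] M [-0.19 -0.02 -0.05] op0.0094 gf58.7
0.2880 t25.24 tcp [0.5766 0.1022 0.2879] psi75.0 tilt0.000 F [-0.34 -1.26 -1.49] M [-0.39 -0.06 -0.03] op0.0092 gf58.7
0.2870 t25.49 tcp [0.5766 0.1021 0.2869] psi75.0 tilt0.001 F [ 0.49 -2.89 -1.2 ] M [-0.54 -0.06 -0.03] op0.0091 gf58.6
0.2860 t25.74 tcp [0.5765 0.1021 0.2858] psi75.0 tilt0.001 F [ 0.4  -2.8  -1.41] M [-0.75 -0.05 -0.03] op0.0093 gf58.6
0.2850 t25.99 tcp [0.5765 0.1021 0.2848] psi75.0 tilt0.001 F [-0.27 -3.64 -0.94] M [-0.9   0.03  0.05] op0.0093 gf58.6
0.2840 t26.24 tcp [0.5765 0.1018 0.2838] psi75.0 tilt0.000 F [ 0.2  -3.39 -1.87] M [-0.91 -0.04  0.04] op0.0093 gf58.6
0.2830 t26.49 tcp [0.5765 0.1016 0.2829] psi75.0 tilt0.000 F [ 0.21 -2.91 -1.67] M [-0.71  0.09 -0.05] op0.0093 gf58.8
0.2820 t26.74 tcp [0.5766 0.1
[... 838 characters left out ...]
.2749] psi75.0 tilt0.001 F [2.56 1.7  0.17] M [ 0.28 -0.49 -0.03] op0.0092 gf58.8
0.2740 t28.74 tcp [0.5769 0.1018 0.2736] psi75.0 tilt0.000 F [ 2.23  1.07 -2.44] M [ 0.28 -0.54  0.02] op0.0092 gf58.5
0.2730 t28.99 tcp [0.5768 0.1018 0.2726] psi75.0 tilt0.000 F [ 2.82  1.83 -2.58] M [ 0.45 -0.55 -0.02] op0.0094 gf58.4
0.2720 t29.24 tcp [0.5771 0.1019 0.2725] psi75.0 tilt0.001 F [-0.29  1.4   4.36] M [ 0.22  0.01 -0.01] op0.0093 gf59.5
0.2710 t29.49 tcp [0.5771 0.1019 0.2724] psi75.0 tilt0.001 F [-2.1  -0.54 11.57] M [ 0.19  0.52 -0.02] op0.0095 gf60.9
0.2700 t29.74 tcp [0.5771 0.1019 0.2724] psi75.0 tilt0.001 F [-4.16  0.73 19.57] M [ 0.08  0.82 -0.05] op0.0092 gf62.0
[0.57677149 0.10208487]
```

```bash
python3 - <<'E'
from plant import ctrl
from h import *
p=np.array([.5768,.1020]);z=.2707
for s in(3,-3,0): ctrl.move_l([*p,z],down(75+s),velocity=.02)
ctrl.hold(.3);st(ctrl,"home")
for psi in np.arange(69,-27,-6.):
    ctrl.move_l([*p,z],down(psi),velocity=.05);o=st(ctrl,"%d"%psi);f=o["wrist_force"]
    p=p+.0001*f[:2].clip(-6,6)
    if f[2]<7: z-=.0004
    if f[2]>20: z+=.0004
    if abs(o["ft_torque"][2])>1.5: break
print(p,z)
E
```

```text
home t30.80 tcp [0.5769 0.1019 0.2724] psi75.0 tilt0.000 F [-1.97  0.06 13.81] M [0.11 0.34 0.06] op0.0095 gf60.9
69 t31.06 tcp [0.5769 0.1019 0.2724] psi69.0 tilt0.000 F [-1.5   0.76 12.81] M [0.18 0.35 0.01] op0.0094 gf60.9
63 t31.32 tcp [0.5768 0.102  0.2724] psi63.0 tilt0.001 F [-1.77  0.38 12.96] M [0.01 0.32 0.04] op0.0093 gf60.8
57 t31.57 tcp [0.5767 0.102  0.2724] psi57.0 tilt0.001 F [-1.23  0.52 12.13] M [0.06 0.29 0.05] op0.0089 gf60.8
51 t31.83 tcp [0.5767 0.1019 0.2724] psi51.0 tilt0.001 F [-0.25  0.35 12.41] M [0.05 0.23 0.09] op0.0092 gf60.8
45 t32.09 tcp [0.5767 0.1019 0.2724] psi45.0 tilt0.001 F [-1.84  0.25 12.34] M [0.02 0.15 0.07] op0.0091 gf60.8
39 t32.35 tcp [0.5767 0.1019 0.2724] psi39.0 tilt0.002 F [-0.77  0.56 12.24] M [-0.03  0.2   0.11] op0.0093 gf60.8
33 t32.61 tcp [0.5766 0.1018 0.2724] psi33.0 tilt0.002 F [-1.03  0.19 11.68] M [-0.05  0.08  0.01] op0.0093 gf60.8
27 t32.87 tcp [0.5766 0.1018 0.2724] psi27.0 tilt0.002 F [-0.11 -0.2  11.41] M [-0.03  0.13  0.05] op0.0094 gf60.8
21 t33.12 tcp [0.5766 0.1018 0.2724] psi21.0 tilt0.002 F [-1.29  0.56 11.52] M [-
[... 169 characters left out ...]
 0.1018 0.2724] psi9.0 tilt0.002 F [-0.53 -0.23 11.49] M [-0.11  0.05  0.11] op0.0094 gf60.9
3 t33.90 tcp [0.5765 0.1018 0.2724] psi3.0 tilt0.002 F [-0.14  0.04 11.84] M [-0.11 -0.05  0.03] op0.0094 gf60.9
-3 t34.16 tcp [0.5764 0.1018 0.2724] psi-3.0 tilt0.002 F [-0.44  0.25 12.11] M [-0.07 -0.01  0.13] op0.0094 gf60.9
-9 t34.42 tcp [0.5764 0.1018 0.2724] psi-9.0 tilt0.002 F [-0.46 -0.58 11.02] M [-0.08  0.04  0.13] op0.0096 gf60.9
-15 t34.67 tcp [0.5764 0.1017 0.2724] psi-15.0 tilt0.002 F [ 0.19  0.32 11.01] M [-0.08  0.05  0.11] op0.0095 gf60.9
-21 t34.93 tcp [0.5764 0.1018 0.2724] psi-21.0 tilt0.002 F [-0.66 -0.43 11.71] M [-0.12  0.06  0.16] op0.0091 gf60.9
[0.5754891  0.10242888] 0.2707
```

```bash
python3 - <<'E'
from plant import ctrl
from h import *
import cv2
p=np.array([.5760,.1020]);z=.2707
for psi in np.arange(-22,-35,-1.5):
    ctrl.move_l([*p,z],down(psi),velocity=.05);ctrl.hold(.1)
    m=[];[ (m.append(ctrl.get_obs()["ft_torque"][2]),ctrl.hold(.02)) for _ in range(6)]
    print(psi,np.mean(m).round(3))
    if np.mean(m)>.4: break
st(ctrl)
c=ctrl.read_camera("side");im=c["color"][:,:,::-1]
cv2.imwrite("pics/f.png",cv2.resize(im[165:235,230:310],None,fx=8,fy=8,interpolation=cv2.INTER_CUBIC))
E
```

```text
-22.0 0.107
-23.5 0.138
-25.0 0.263
-26.5 0.401
 t36.73 tcp [0.5766 0.1017 0.2724] psi-26.4 tilt0.001 F [-0.23 -0.35 11.99] M [-0.03  0.18  0.39] op0.0090 gf60.9
```

View pics/f.png

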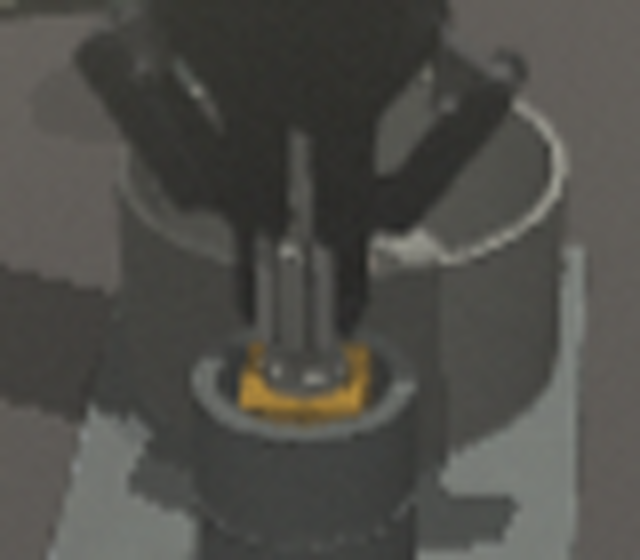

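The picture shows the key's collar, at about (305,375) in the crop, seated on the brass core and turned a quarter. The torque rise confirms the stop, so I'm handing in.

```bash
python3 -c "
from plant import ctrl
print(ctrl.hand_in())"
```

```text
the job is handed in; nothing more can be done
None
```

I handed the job in at about 37 s of the 72 s allowed: the lamp lies in the pot, and the key is fully in and held turned at the stop under about 12 N of downward push; the hand-in gave no verdict.

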